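# Index a notched flange and clamp it

## Robot

A 7-joint arm with a two-finger parallel gripper is mounted at the origin on the work surface. World frame = base frame: x ahead of the robot, y to its left, z up, the work surface at z = 0. Lengths are in m, angles in rad, forces in N, time in s.
With the tool pointing down it reaches from about 0.4 to 0.85 m from the base axis. Payload 10.4 kg.
Tool frame: the origin (TCP) lies midway between the tips of the shut fingers; the grasp point (between the pads) lies 19 mm behind it; z points along the fingers, y is the line along which they close (so a half turn about z gives the same grasp; the last joint's range is limited). The gripper opens to 85 mm and grips with 20 to 120 N. Pads are 22 mm wide; open, the fingers measure 114 mm over their backs; the gripper's body (76 mm by 85 mm) begins 54 mm behind the grasp point. The pads swing forward as they close: fully open they stand 13 mm farther back than shut.
Start: joints at [-1.166, 0.332, -0.065, 1.46, 0.022, 1.35, -0.088], TCP at [0.259, 0.569, 0.231] pointing down, gripper open.
Joint ranges: [-2.6, 2.6], [-0.5, 2.12], [-1.47, 1.34], [0.16, 2.42], [-1.27, 4.41], [0.06, 2.06], [-2.6, 2.6]. Speed limits (rad/s): [2.22, 2.22, 2.79, 2.79, 3.14, 3.14, 3.14].

## Interface

Orientations are given as a unit quaternion [x, y, z, w].
In Python, from workcell import get_obs, camera, camera_params, hand_in gives the robot as it stands.
- The arm moves only by the tool carry_out, never from a script. Its argument "commands" is a list that holds one entry, the list of rows, each a list of 6 numbers: the shift along the tool's x, y, z in units of 40 mm (1.0 is 40 mm), then the turn, a rotation vector about the tool's x, y, z in units of 6 degrees (1.0 is 6 degrees). In form: [[[x, y, z, ax, ay, az], ...]]. A call has 1 to 20 rows; each row shifts and turns the commanded pose from where the row before left it, along the tool's axes as they then stand; what a row does not reach is not made up. A row lasts 1/12 s, in which the tool goes at most 41.7 mm and 7.16 degrees, less where a joint would pass 70% of its speed; a pose out of reach is approached as far as the arm can. A call is refused whole if a number of a shift passes 1 or a number of a turn 1, either way. A call with a gripper value outside its range is refused whole. "hand" is the closure, from -1 (fully open) to 1 (shut), set as the call begins (left out, the last holds). The fingers move at their own pace and stop on an object; "force" is the grip in N (left out, the last holds). Time passes only in rows, so rows that do not move let the fingers close. It gives the time, the measured TCP pose, the force, the opening and the grip force at its end, in the units of the state.
- get_obs(): the state, without advancing time (a new reading comes with each control period).
- camera(name): name is "scene" or "top"; returns the picture (420x560x3 uint8, red, green, blue); there is no depth.
- camera_params(name): a dict with "mtx" (3x3 intrinsics, pixels), "R" (3x3) and "t" (3): a world point X has camera coordinates R X + t. Camera axes: x right, y down, z forward; pixel columns grow to the right and rows downward; lengths in m; the calibration is good to about 2 mm. A picture is of the moment at which its call begins. camera_params takes no time and is no camera call.
- hand_in(): hands the job in; it is judged then, once.
The state is a dict: "clock": time; "joint_pos": joint angles; "joint_velocities": joint speeds; "tau": joint torques, N m; "position": TCP position; "ee_rot": TCP orientation; "ft_force": force on the tool from outside, world axes, zero at the start; "torque": the same for the moment, N m; "grip_width": opening from 0.0 (shut) to 1.0 (fully open); "grasp_force": force on a finger pad.
Only numpy, scipy, OpenCV 4.12 (cv2) and the standard library are available. Lean on these libraries where they do the work, as an engineer would, in place of code of your own. Each camera call takes 0.05 s, during which the arm holds its last target. There are 200 camera calls.

## Task

Turn the round aluminium flange on its fixture, pushing slowly and gently on the brass standoffs near its edge, until its notch faces the index line on the grey plunger block and the spring plunger drops into the notch; stop when you feel it catch, and never force the flange against the plunger. Then gently slide the hold-down fully in over the flange's rim. Keep the flange flat on its fixture and leave the other things on the bench alone.

Things in the scene. Friction and masses are not known exactly. Their poses are not given: they have to be found in the camera images.
- fixture: Dark steel base plate 275 x 150 x 12 mm, fixed to the bench; its place and yaw vary. Origin on the bench surface below the axis of the spigot on which the flange turns. +x points from the spigot to the spring plunger, +z up. The plunger is on the +x side, the hold-down on the -x side.
- spigot_top (a point): Centre of the top of the fixed round steel spigot, 28 mm diameter, 32 mm above the bench, over the fixture's origin.
- guides (a point): Midway between the tops of the hold-down's two fixed grey guides: fixture x -112 mm (they span -142 to -82), 38 mm above the bench, 50 mm wide over both.
- flange: Loose round aluminium flange, 120 mm diameter, 14 mm thick, about 0.35 kg, flat on the base plate (underside 12, top 26 mm above the bench), its 30 mm bore round the spigot with 1 mm play. Origin: centre of its underside; +x points to its notch, +z up. 1 to 4 N turn it. Notch starts 0.7 to 2.3 rad counter-clockwise of fixture +x. Push it with less than 15 N.
- flange_notch (a point): Middle of the mouth of the flange's only notch: 60 mm from its centre along its +x, on its top face. The notch is 11 mm wide with parallel sides, open at the rim, its root 48 mm from the centre.
- standoff_a (a point): Top centre of one of the flange's four upright brass standoffs, the one 45 deg counter-clockwise of the notch; the others are at 135, 225 and 315 deg. Each is 12 mm diameter, centred 48 mm from the axis, and stands 30 mm above the flange's top face (top 56 mm above the bench).
- block_place (a point): Nominal place, on the base plate's top at fixture x 90 mm, y 0, of the grey plunger block (44 x 35 mm, fixture x 68 to 112, top 33 mm above the bench, a white index line along its top). The block itself is bolted in slots up to 4 mm to either side (along fixture y) of this point, and its setting is not measured: find it by feel or by sight.
- plunger (a joint): Spring plunger in the block, sliding along fixture x, in m: 0 = fully out, in the notch; 0.008 to 0.010 while on the flange's rim; 0.014 at most. Round-ended 8 mm pin on the index line, 19.5 mm above the bench, pressed towards the flange with 3 to 4 N. It drops into the notch by itself (1.5 mm clearance each side) unless the notch passes fast; then it stops the flange hard, both ways.
- slide (a joint): Hold-down: flat steel tongue 60 x 28 x 8 mm (29 to 37 mm above the bench, passing 3 mm over the flange), sliding along fixture +x, in m: 0 = drawn back (start), 0.028 = fully in against a hard stop, its end 14 mm over the rim between two standoffs. Sliding takes about 3 N; it stays where it is left. Push with less than 20 N.
- slide_post (a point): Centre of the top of the hold-down's round black post, 16 mm diameter, 37 to 75 mm above the bench; at fixture x -106 mm when drawn back, y 0. Push it towards the flange from behind, or pinch it from above.
- breadboard: White breadboard 165 x 55 x 9 mm, loose on the bench beside the fixture; origin at the centre of its underside. Leave alone.
- screwdriver: Screwdriver, 170 mm long, loose on the bench beside the fixture. Leave alone.
- parts_box: Small open grey parts box 75 x 55 x 25 mm, loose on the bench; origin at the centre of its underside. Leave alone.

How it is judged:
On the way, in this order (a step that is already met when the one before it is completed fails the run):
1. the plunger is in the flange's notch while the hold-down is still drawn back (value of joint plunger below 0.0025 m and y of flange_notch in the frame of fixture between -0.0075 and 0.0075 m and x of flange_notch in the frame of fixture above 0.05 m and value of joint slide below 0.01 m), for 0.2 s.
2. the hold-down is fully in over the rim (value of joint slide above 0.0255 m), for 0.2 s.
At the end, for the whole second after the job is handed in: The notch's mouth is within 7.5 mm of the fixture's centre line on the plunger's side, the plunger is within 2.5 mm of fully out (in the notch), the hold-down is within 2.5 mm of its inner stop, and the flange lies flat (within 3 mm and 0.05 rad) and still on the fixture (value of joint plunger below 0.0025 m and y of flange_notch in the frame of fixture between -0.0075 and 0.0075 m and x of flange_notch in the frame of fixture above 0.05 m and value of joint slide above 0.0255 m and angle between flange's own z axis and vertical below 0.05 rad and z of flange in the frame of fixture below 0.015 m and linear speed of flange below 0.01 m/s); the robot touches nothing.
It fails at once if the robot pushes the flange with more than 15 N (contact force between any of the arm, the fingers and flange above 15 N).
It fails at once if the robot pushes the hold-down with more than 20 N (contact force between any of the arm, the fingers and slide above 20 N).
It fails at once if the flange is lifted more than 5 mm off its seat or tipped by more than 0.12 rad (z of flange in the frame of fixture above 0.017 m or angle between flange's own z axis and vertical above 0.12 rad).
It fails at once if the breadboard, screwdriver or parts box is moved more than 15 mm (distance of any of breadboard, screwdriver, parts_box from where it was at the start of the episode above 0.015 m).
It also fails if it takes over 48 s, if anything falls off the work surface, if the arm or the gripper's body presses on something with over 40 N, if the wrist force passes 120 N, or if a joint passes its speed limit or range.

## Working session

There is one attempt and no reset: what is moved stays moved. The work goes in short steps, Python scripts to look and compute and a tool call to move; the robot and the scene stay as the last step left them, time stands still between calls to the robot, and variables do not carry over. Pictures are saved under pics/ and viewed, at most 10 in all, crops included, and the job is handed in when it is done.

Besides the shell and the picture viewer there is one more tool, called after ">>>" as name([rows], argument=value, ...), one row to a line, values as JSON. carry_out: Moves the arm, as the interface text tells. Its arguments: {"type":"object","properties":{"commands":{"type":"array"},"hand":{"type":"number"},"force":{"type":"number"}},"required":["commands"]}

```bash
mkdir -p pics; python3 - <<'E'
from workcell import *
import cv2
o=get_obs();print({k:o[k] for k in('clock','position','ee_rot','ft_force','grip_width')})
for n in('top','scene'):
    cv2.imwrite(f'pics/{n}0.png',camera(n)[:,:,::-1]);p=camera_params(n);print(n,p)
E
```

```text
{'clock': 0.0, 'position': array([0.25911936, 0.5683219 , 0.23050327]), 'ee_rot': array([ 2.12270973e-01,  9.77210568e-01, -7.24017900e-04, -1.23242378e-04]), 'ft_force': array([-0.36620222, -0.16227325,  0.5873047 ]), 'grip_width': 0.9995513588203808}
top {'mtx': array([[424.30111193,   0.        , 269.57359922],
       [  0.        , 424.30111193, 210.85863729],
       [  0.        ,   0.        ,   1.        ]]), 'R': array([[ 0.01498315, -0.99961626, -0.02329883],
       [-0.992567  , -0.01205489, -0.12110089],
       [ 0.12077356,  0.02494012, -0.99236674]]), 't': array([-0.00783655,  0.5734875 ,  0.93947659])}
scene {'mtx': array([[389.41441055,   0.        , 278.070795  ],
       [  0.        , 389.41441055, 207.29322239],
       [  0.        ,   0.        ,   1.        ]]), 'R': array([[-0.55701263,  0.83042925, -0.01114434],
       [ 0.54725876,  0.35691573, -0.75704624],
       [-0.62469575, -0.42778315, -0.65326625]]), 't': array([ 0.3424339 , -0.24743337,  1.28104544])}
```

View pics/top0.png

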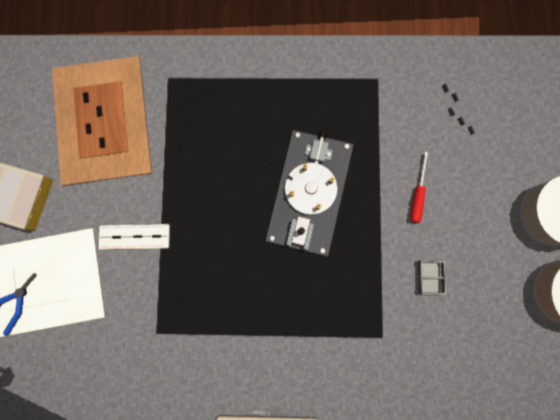

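View pics/scene0.png

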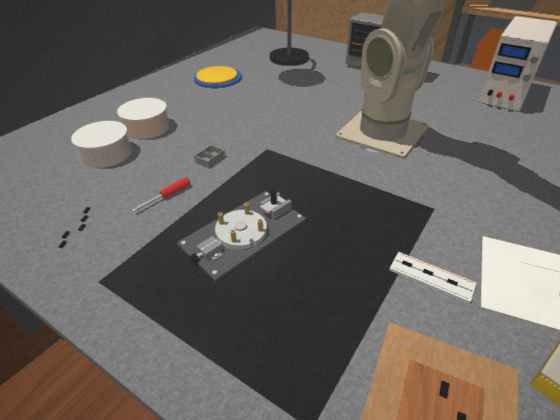

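The fixture is near top pixel (311,188). The plunger block is at (319,150), on the far side, and the hold-down is at (300,232), on the robot's side. I'll enlarge that area.

```bash
python3 - <<'E'
import cv2
t=cv2.imread('pics/top0.png')[125:265,255:365]
s=cv2.imread('pics/scene0.png')[180:285,170:315]
t=cv2.resize(t,None,fx=4.2,fy=4.2,interpolation=cv2.INTER_CUBIC)
cv2.imwrite('pics/tc.png',t)
cv2.imwrite('pics/sc.png',cv2.resize(s,None,fx=5,fy=5,interpolation=cv2.INTER_CUBIC))
E
```

```text
(no output)
```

View pics/tc.png

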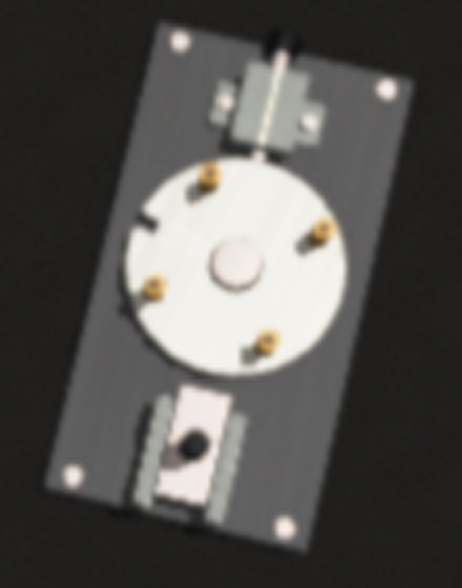

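View pics/sc.png

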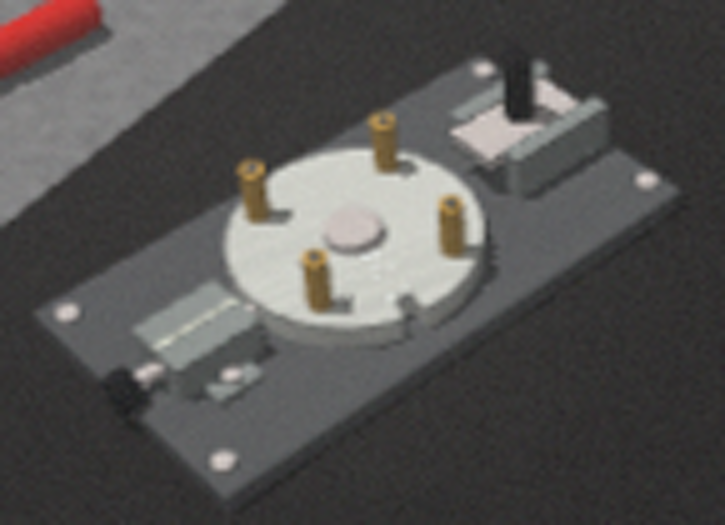

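The notch is at crop pixel (145,219), about 77° counter-clockwise of the plunger. Standoff a is at (154,285) and the post top at (193,444). Next I'll fit the fixture pose and flange angle jointly in both views.

```bash
cat > fit.py <<'E'
import numpy as np
from workcell import camera_params
from scipy.optimize import least_squares
P={n:camera_params(n) for n in('top','scene')}
def proj(n,X):
    p=P[n];c=p['mtx']@(p['R']@X+p['t']);return c[:2]/c[2]
def W(q,x,y,z): c,s=np.cos(q[2]),np.sin(q[2]);return np.array([q[0]+c*x-s*y,q[1]+s*x+c*y,z])
def so(q,k): a=q[3]+np.deg2rad(k);return W(q,.048*np.cos(a),.048*np.sin(a),.056)
E
python3 - <<'E'
from fit import *
T=lambda x,y:np.array([255+(x+.5)/4.2-.5,125+(y+.5)/4.2-.5])
S=lambda x,y:np.array([170+(x+.5)/5-.5,180+(y+.5)/5-.5])
M=[('top',T(236,263),lambda q:W(q,0,0,.032)),('top',T(193,444),lambda q:W(q,-.106,0,.075)),
('top',T(145,219),lambda q:W(q,.054*np.cos(q[3]),.054*np.sin(q[3]),.026)),
('scene',S(354,228),lambda q:W(q,0,0,.032)),('scene',S(407,303),lambda q:W(q,.054*np.cos(q[3]),.054*np.sin(q[3]),.026))]
for k,t,s in((45,(154,285),(451,203)),(135,(268,340),(383,119)),(225,(323,229),(252,167)),(315,(210,172),(316,258))):
    M+=[('top',T(*t),lambda q,k=k:so(q,k)),('scene',S(*s),lambda q,k=k:so(q,k))]
for n,(cs,w) in {'top':(((158,22),(412,82),(308,550),(47,487)),T),'scene':(((228,510),(38,312),(470,60),(680,190)),S)}.items():
    for c,(i,j) in zip(cs,((1,1),(1,-1),(-1,-1),(-1,1))):
        M.append((n,w(*c),lambda q,i=i,j=j:W(q,q[4]+i*.1375,j*.075,.012)))
f=lambda q:np.concatenate([proj(n,X(q))-uv+q[5:7]*(n=='scene') for n,uv,X in M])
r=least_squares(f,[.55,-.1,-.2,1.35,-.01,0,0],loss='soft_l1')
q=r.x;print('q',q.round(4));print(f(q).reshape(-1,2).round(1).tolist())
for k in(45,135,225,315):print(k,so(q,k).round(4))
# block line: in top image at z=.033
for uv in (T(279,70),T(261,143)):
    p=P['top'];d=p['R'].T@np.linalg.solve(p['mtx'],[*uv,1]);o=-p['R'].T@p['t'];X=o+d*(.033-o[2])/d[2]
    c,s=np.cos(q[2]),np.sin(q[2]);v=X[:2]-q[:2];print('line fix',c*v[0]+s*v[1],-s*v[0]+c*v[1])
E
```

```text
q [ 0.6296 -0.0942 -0.2195  1.3365 -0.0059 -0.3876  0.503 ]
[[-0.2, 0.2], [0.8, 0.2], [0.5, 0.9], [0.0, -0.5], [0.2, 0.5], [-0.1, -0.3], [-0.1, 0.3], [-0.1, 0.0], [0.1, 0.5], [0.0, -0.2], [0.0, 0.6], [-0.0, 0.2], [-0.3, 0.0], [-0.6, -0.5], [0.3, -1.1], [0.0, 0.2], [-0.9, 0.2], [-0.1, -2.0], [-1.3, 0.4], [1.1, -1.1], [0.3, 0.0]]
45 [ 0.6139 -0.0488  0.056 ]
135 [ 0.5842 -0.1098  0.056 ]
225 [ 0.6452 -0.1396  0.056 ]
315 [ 0.675  -0.0785  0.056 ]
line fix 0.11223593300293667 0.0005778959450524514
line fix 0.06937321750602196 0.0012038339449860734
```

```bash
cat > h.py <<'E'
import numpy as np
from workcell import get_obs
from scipy.spatial.transform import Rotation as Ro
def st():
    o=get_obs();R=Ro.from_quat(o['ee_rot']).as_matrix();u=-R[:,0]
    print('t',round(float(o['clock']),2),'p',o['position'].round(4),'yaw(-x)',round(float(np.degrees(np.arctan2(u[1],u[0]))),2),'tilt',R[:,2].round(4),'F',o['ft_force'].round(2),'w',o['grip_width'])
    return o,R,np.arctan2(u[1],u[0])
def go(x,y,z,yawdeg):
    o,R,a=st();d=R.T@(np.array([x,y,z])-o['position'])/.04
    print('shift units',d.round(3),'turn z units',round(-(yawdeg-np.degrees(a))/6,3))
E
python3 -c "
from h import *
go(.592,-.0563,.16,19)"
```

```text
t 0.1 p [0.2592 0.5683 0.2306] yaw(-x) -24.51 tilt [-4.0e-04 -1.2e-03 -1.0e+00] F [ 0.83  0.45 -0.1 ] w 0.9984360966039442
shift units [-14.049 -10.755   1.78 ] turn z units -7.252
```

>>> carry_out([
  [[-0.7, -0.54, 0.05, 0, 0, 0], [-0.7, -0.54, 0.05, 0, 0, 0], [-0.7, -0.54, 0.05, 0, 0, 0], [-0.7, -0.54, 0.05, 0, 0, 0], [-0.7, -0.54, 0.05, 0, 0, 0], [-0.7, -0.54, 0.05, 0, 0, 0], [-0.7, -0.54, 0.05, 0, 0, 0], [-0.7, -0.54, 0.05, 0, 0, 0], [-0.7, -0.54, 0.05, 0, 0, 0], [-0.7, -0.54, 0.05, 0, 0, 0], [-0.7, -0.54, 0.05, 0, 0, 0], [-0.7, -0.54, 0.05, 0, 0, 0], [-0.7, -0.54, 0.05, 0, 0, 0], [-0.7, -0.54, 0.05, 0, 0, 0], [-0.7, -0.54, 0.05, 0, 0, 0], [-0.7, -0.54, 0.05, 0, 0, 0], [-0.7, -0.54, 0.05, 0, 0, 0], [-0.7, -0.54, 0.05, 0, 0, 0], [-0.7, -0.54, 0.05, 0, 0, 0], [-0.7, -0.54, 0.05, 0, 0, 0]],
], hand=1, force=20)

```text
clock: 1.77
position: [0.59, -0.0582, 0.1909]
ee_rot: [0.212, 0.977, 0.0, -0.0]
ft_force: [0.8, 0.1, 0.1]
grip_width: -0.0
grasp_force: 0.0
```

>>> carry_out([
  [[0, 0, 0.05, 0, 0, -0.9], [0, 0, 0.05, 0, 0, -0.9], [0, 0, 0.05, 0, 0, -0.9], [0, 0, 0.05, 0, 0, -0.9], [0, 0, 0.05, 0, 0, -0.9], [0, 0, 0.05, 0, 0, -0.9], [0, 0, 0.05, 0, 0, -0.9], [0, 0, 0.05, 0, 0, -0.9], [0, 0, 0, 0, 0, 0], [0, 0, 0, 0, 0, 0]],
])

```text
clock: 2.6
position: [0.5894, -0.0567, 0.175]
ee_rot: [-0.161, 0.987, 0.0, -0.0]
ft_force: [0.1, 0.2, 0.0]
grip_width: 0.001
grasp_force: 0.0
```

```bash
python3 -c "
from h import *
go(.592,-.0563,.036,19)"
```

```text
t 2.6 p [ 0.5894 -0.0567  0.175 ] yaw(-x) 18.51 tilt [-7.e-04  1.e-04 -1.e+00] F [0.07 0.2  0.03] w 0.001415804950057396
shift units [-0.068 -0.012  3.474] turn z units -0.081
```

>>> carry_out([
  [[0, 0, 0.5, 0, 0, -0.08], [0, 0, 0.5, 0, 0, 0], [0, 0, 0.5, 0, 0, 0], [0, 0, 0.5, 0, 0, 0], [0, 0, 0.5, 0, 0, 0], [0, 0, 0.4, 0, 0, 0], [0, 0, 0.3, 0, 0, 0], [0, 0, 0.2, 0, 0, 0], [0, 0, 0.07, 0, 0, 0], [0, 0, 0, 0, 0, 0]],
])

```text
clock: 3.43
position: [0.5895, -0.0567, 0.0363]
ee_rot: [-0.166, 0.986, 0.0, -0.0]
ft_force: [0.6, 0.1, 0.2]
grip_width: 0.0
grasp_force: 0.0
```

```bash
python3 -c "
from h import *
import cv2
from workcell import camera
go(.6139-.017*.9455,-.0488-.017*.3256,.036,19)
cv2.imwrite('pics/s1.png',cv2.resize(camera('scene')[150:290,170:320,::-1],None,fx=4,fy=4,interpolation=cv2.INTER_CUBIC))
c=np.array([-.017,-.048])
for d in(3,1.5,.5):
  t=np.radians(d);R=np.array([[np.cos(t),-np.sin(t)],[np.sin(t),np.cos(t)]]);print(d,((c-R@c)/.04).round(4),d/6)
"
```

```text
t 3.43 p [ 0.5895 -0.0567  0.0363] yaw(-x) 19.12 tilt [-5.e-04 -0.e+00 -1.e+00] F [0.62 0.08 0.25] w 0.00022596020004753297
shift units [-0.215 -0.012  0.007] turn z units 0.02
3 [-0.0634  0.0206] 0.5
1.5 [-0.0316  0.0107] 0.25
0.5 [-0.0105  0.0037] 0.08333333333333333
```

View pics/s1.png

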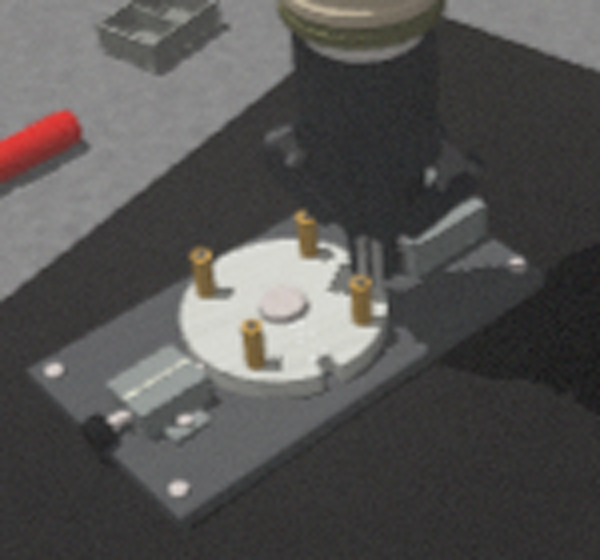

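The shut fingers sit at about (368,265), just behind standoff a at (360,300), with everything clear. I'll close in gently.

>>> carry_out([
  [[-0.04, 0, 0, 0, 0, 0], [-0.04, 0, 0, 0, 0, 0], [-0.04, 0, 0, 0, 0, 0], [-0.03, 0, 0, 0, 0, 0], [-0.03, 0, 0, 0, 0, 0], [-0.02, 0, 0, 0, 0, 0], [-0.02, 0, 0, 0, 0, 0], [0, 0, 0, 0, 0, 0]],
])

```text
clock: 4.15
position: [0.598, -0.0537, 0.0365]
ee_rot: [-0.167, 0.986, 0.0, 0.0]
ft_force: [0.8, 0.3, 0.4]
grip_width: -0.002
grasp_force: 0.0
```

>>> carry_out([
  [[-0.0316, 0.0107, 0, 0, 0, 0.25], [-0.0316, 0.0107, 0, 0, 0, 0.25], [-0.0316, 0.0107, 0, 0, 0, 0.25], [-0.0316, 0.0107, 0, 0, 0, 0.25], [-0.0316, 0.0107, 0, 0, 0, 0.25], [-0.0316, 0.0107, 0, 0, 0, 0.25], [-0.0316, 0.0107, 0, 0, 0, 0.25], [-0.0316, 0.0107, 0, 0, 0, 0.25], [-0.0316, 0.0107, 0, 0, 0, 0.25], [-0.0316, 0.0107, 0, 0, 0, 0.25]],
])

```text
clock: 4.98
position: [0.6093, -0.0467, 0.0364]
ee_rot: [-0.035, 0.999, 0.0, -0.0]
ft_force: [-2.2, 1.2, 0.9]
grip_width: -0.003
grasp_force: 0.9
```

```bash
python3 -c "
from h import *
go(.6139-.017*.9455,-.0488-.017*.3256,.036,19)"
```

```text
t 4.98 p [ 0.6093 -0.0467  0.0364] yaw(-x) 4.04 tilt [-3.e-04  2.e-04 -1.e+00] F [-2.18  1.16  0.86] w -0.0026990798504398
shift units [ 0.3   -0.171  0.01 ] turn z units -2.494
```

Contact is about 3 N and the flange is turning. I'll continue along the arc.

>>> carry_out([
  [[-0.0316, 0.0107, 0, 0, 0, 0.25], [-0.0316, 0.0107, 0, 0, 0, 0.25], [-0.0316, 0.0107, 0, 0, 0, 0.25], [-0.0316, 0.0107, 0, 0, 0, 0.25], [-0.0316, 0.0107, 0, 0, 0, 0.25], [-0.0316, 0.0107, 0, 0, 0, 0.25], [-0.0316, 0.0107, 0, 0, 0, 0.25], [-0.0316, 0.0107, 0, 0, 0, 0.25], [-0.0316, 0.0107, 0, 0, 0, 0.25], [-0.0316, 0.0107, 0, 0, 0, 0.25], [-0.0316, 0.0107, 0, 0, 0, 0.25], [-0.0316, 0.0107, 0, 0, 0, 0.25], [-0.0316, 0.0107, 0, 0, 0, 0.25], [-0.0316, 0.0107, 0, 0, 0, 0.25], [-0.0316, 0.0107, 0, 0, 0, 0.25], [-0.0316, 0.0107, 0, 0, 0, 0.25]],
])

```text
clock: 6.32
position: [0.6303, -0.0426, 0.0366]
ee_rot: [0.173, 0.985, 0.0, 0.0]
ft_force: [-2.0, 1.0, 0.2]
grip_width: 0.001
grasp_force: 0.9
```

>>> carry_out([
  [[-0.0316, 0.0107, 0, 0, 0, 0.25], [-0.0316, 0.0107, 0, 0, 0, 0.25], [-0.0316, 0.0107, 0, 0, 0, 0.25], [-0.0316, 0.0107, 0, 0, 0, 0.25], [-0.0316, 0.0107, 0, 0, 0, 0.25], [-0.0316, 0.0107, 0, 0, 0, 0.25], [-0.0316, 0.0107, 0, 0, 0, 0.25], [-0.0316, 0.0107, 0, 0, 0, 0.25], [-0.0316, 0.0107, 0, 0, 0, 0.25], [-0.0316, 0.0107, 0, 0, 0, 0.25], [-0.0105, 0.0037, 0, 0, 0, 0.0833]],
])

```text
clock: 7.23
position: [0.644, -0.0448, 0.0366]
ee_rot: [0.305, 0.952, -0.0, 0.0]
ft_force: [0.0, 2.5, -0.4]
grip_width: 0.0
grasp_force: 0.8
```

```bash
python3 -c "
from h import *
import cv2
from workcell import camera
o,R,a=st()
c=R[:2,:2]@[-.017,-.048]; print('axis implied',o['position'][:2]+c)
cv2.imwrite('pics/s2.png',cv2.resize(np.hstack([camera('scene')[180:285,170:315,::-1],camera('top')[125:230,265:365,::-1]]),None,fx=3.2,fy=3.2,interpolation=cv2.INTER_CUBIC))"
```

```text
t 7.23 p [ 0.644  -0.0448  0.0366] yaw(-x) -35.47 tilt [ 5.e-04 -2.e-04 -1.e+00] F [ 0.02  2.47 -0.37] w 0.00031553594853352986
axis implied [ 0.6300392  -0.09371065]
```

View pics/s2.png

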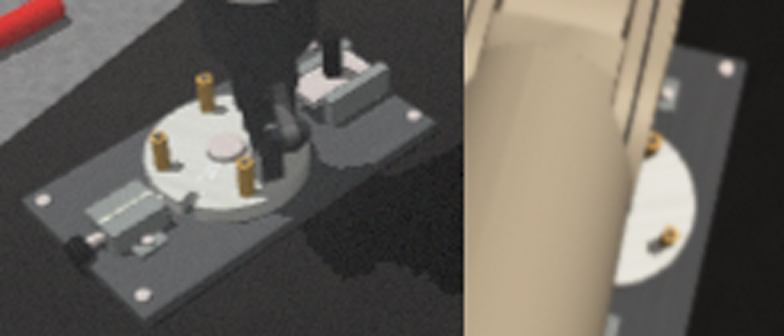

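The notch is at about (188,203) in the left half, roughly 20° short of the pin. I'll go slowly now.

>>> carry_out([
  [[-0.0105, 0.0037, 0, 0, 0, 0.0833], [-0.0105, 0.0037, 0, 0, 0, 0.0833], [-0.0105, 0.0037, 0, 0, 0, 0.0833], [-0.0105, 0.0037, 0, 0, 0, 0.0833], [-0.0105, 0.0037, 0, 0, 0, 0.0833], [-0.0105, 0.0037, 0, 0, 0, 0.0833], [-0.0105, 0.0037, 0, 0, 0, 0.0833], [-0.0105, 0.0037, 0, 0, 0, 0.0833], [-0.0105, 0.0037, 0, 0, 0, 0.0833], [-0.0105, 0.0037, 0, 0, 0, 0.0833], [-0.0105, 0.0037, 0, 0, 0, 0.0833], [-0.0105, 0.0037, 0, 0, 0, 0.0833], [-0.0105, 0.0037, 0, 0, 0, 0.0833], [-0.0105, 0.0037, 0, 0, 0, 0.0833], [-0.0105, 0.0037, 0, 0, 0, 0.0833], [-0.0105, 0.0037, 0, 0, 0, 0.0833]],
])

```text
clock: 8.67
position: [0.6504, -0.0471, 0.0365]
ee_rot: [0.37, 0.929, 0.0, 0.0]
ft_force: [-1.2, 0.5, 0.5]
grip_width: 0.0
grasp_force: 0.7
```

>>> carry_out([
  [[-0.0105, 0.0037, 0, 0, 0, 0.0833], [-0.0105, 0.0037, 0, 0, 0, 0.0833], [-0.0105, 0.0037, 0, 0, 0, 0.0833], [-0.0105, 0.0037, 0, 0, 0, 0.0833], [-0.0105, 0.0037, 0, 0, 0, 0.0833], [-0.0105, 0.0037, 0, 0, 0, 0.0833], [-0.0105, 0.0037, 0, 0, 0, 0.0833], [-0.0105, 0.0037, 0, 0, 0, 0.0833]],
])

```text
clock: 9.33
position: [0.6536, -0.0484, 0.0365]
ee_rot: [0.402, 0.916, 0.0, -0.0]
ft_force: [-1.1, 0.8, 0.9]
grip_width: -0.001
grasp_force: 1.0
```

```bash
python3 -c "
from h import *
from fit import *
import cv2
from workcell import camera
st()
cv2.imwrite('pics/s3.png',cv2.resize(camera('scene')[190:280,185:270,::-1],None,fx=6,fy=6,interpolation=cv2.INTER_CUBIC))
q=[.6296,-.0942,-.2195,0]
for a in(0,.1,.2):
  q[3]=a; print(a,[((proj('scene',X)+[.4,-.5]-[185,190])*6).round().tolist() for X in (so(q,45),so(q,315),so(q,225),W(q,.057*np.cos(a),.057*np.sin(a),.026))])
"
```

```text
t 9.33 p [ 0.6536 -0.0484  0.0365] yaw(-x) -47.37 tilt [-0.e+00  2.e-04 -1.e+00] F [-1.11  0.83  0.94] w -0.0007468349290481403
0 [[320.0, 244.0], [207.0, 155.0], [344.0, 75.0], [221.0, 286.0]]
0.1 [[333.0, 244.0], [206.0, 163.0], [332.0, 75.0], [231.0, 293.0]]
0.2 [[346.0, 243.0], [206.0, 172.0], [320.0, 76.0], [242.0, 300.0]]
```

View pics/s3.png

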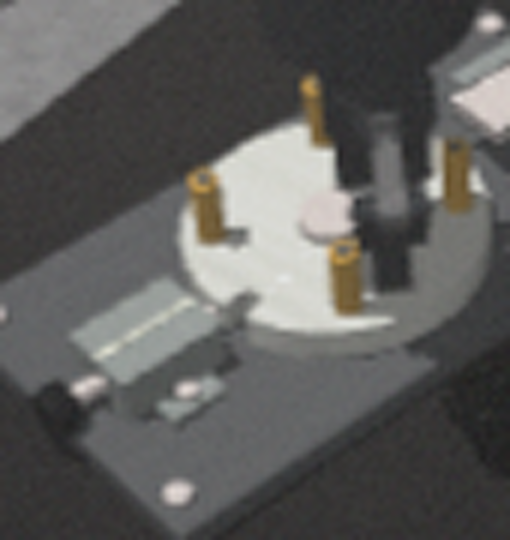

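Standoff a is at (344,248) and its neighbour at (205,175), so about 0.2 rad (11°) remains.

>>> carry_out([
  [[-0.0105, 0.0037, 0, 0, 0, 0.0833], [-0.0105, 0.0037, 0, 0, 0, 0.0833], [-0.0105, 0.0037, 0, 0, 0, 0.0833], [-0.0105, 0.0037, 0, 0, 0, 0.0833], [-0.0105, 0.0037, 0, 0, 0, 0.0833], [-0.0105, 0.0037, 0, 0, 0, 0.0833], [-0.0105, 0.0037, 0, 0, 0, 0.0833], [-0.0105, 0.0037, 0, 0, 0, 0.0833], [-0.0105, 0.0037, 0, 0, 0, 0.0833], [-0.0105, 0.0037, 0, 0, 0, 0.0833], [-0.0105, 0.0037, 0, 0, 0, 0.0833], [-0.0105, 0.0037, 0, 0, 0, 0.0833]],
])

```text
clock: 10.38
position: [0.6582, -0.0515, 0.0365]
ee_rot: [0.449, 0.893, -0.0, 0.0]
ft_force: [0.0, -0.7, -0.2]
grip_width: 0.003
grasp_force: 0.0
```

>>> carry_out([
  [[-0.0053, 0.0018, 0, 0, 0, 0.0417], [-0.0053, 0.0018, 0, 0, 0, 0.0417], [-0.0053, 0.0018, 0, 0, 0, 0.0417], [-0.0053, 0.0018, 0, 0, 0, 0.0417], [-0.0053, 0.0018, 0, 0, 0, 0.0417], [-0.0053, 0.0018, 0, 0, 0, 0.0417]],
])

```text
clock: 10.88
position: [0.6593, -0.052, 0.0365]
ee_rot: [0.461, 0.888, 0.0, 0.0]
ft_force: [0.6, -0.1, -0.4]
grip_width: 0.001
grasp_force: 0.0
```

>>> carry_out([
  [[-0.0053, 0.0018, 0, 0, 0, 0.0417], [-0.0053, 0.0018, 0, 0, 0, 0.0417], [-0.0053, 0.0018, 0, 0, 0, 0.0417], [-0.0053, 0.0018, 0, 0, 0, 0.0417]],
])

```text
clock: 11.22
position: [0.66, -0.0526, 0.0365]
ee_rot: [0.468, 0.884, 0.0, -0.0]
ft_force: [0.3, -0.4, 0.3]
grip_width: -0.001
grasp_force: 0.0
```

The contact force has vanished, so the pin has probably drawn the notch ahead of the fingers. I'll check before pushing on.

```bash
python3 -c "
from h import *
import cv2
from workcell import camera
st()
cv2.imwrite('pics/s4.png',cv2.resize(camera('scene')[190:280,185:270,::-1],None,fx=6,fy=6,interpolation=cv2.INTER_CUBIC))
"
```

```text
t 11.22 p [ 0.66   -0.0526  0.0365] yaw(-x) -55.85 tilt [-0.e+00  1.e-04 -1.e+00] F [ 0.31 -0.41  0.3 ] w -0.0011632346865959385
```

View pics/s4.png

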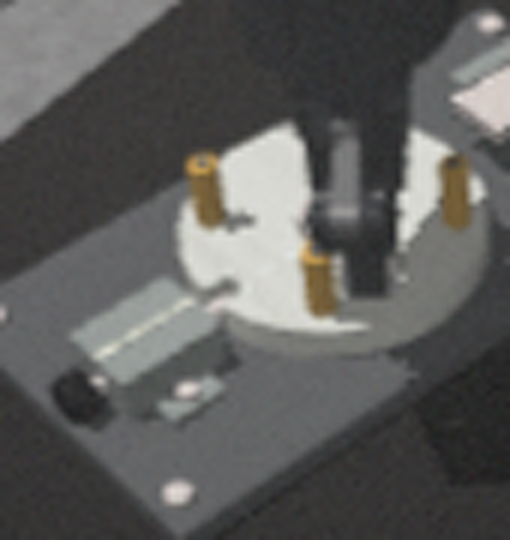

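The pin shows in the notch at (222,297) and the knob has moved in towards the block, so it has caught. I'll back off, lift, and go behind the post.

>>> carry_out([
  [[0.08, 0, 0, 0, 0, 0], [0.1, 0, 0, 0, 0, 0], [0, 0, -0.3, 0, 0, 0], [0, 0, -0.6, 0, 0, 0], [0, 0, -0.7, 0, 0, 0], [0, 0, -0.5, 0, 0, 0], [0, 0, 0, 0, 0, -0.9], [0, 0, 0, 0, 0, -0.9], [0, 0, 0, 0, 0, -0.9], [0, 0, 0, 0, 0, -0.9], [0, 0, 0, 0, 0, -0.9], [0, 0, 0, 0, 0, -0.9], [0, 0, 0, 0, 0, -0.9], [0, 0, 0, 0, 0, -0.9], [0, 0, 0, 0, 0, 0]],
])

```text
clock: 12.52
position: [0.6561, -0.0467, 0.1216]
ee_rot: [0.108, 0.994, 0.0, 0.0]
ft_force: [0.1, 0.2, -0.2]
grip_width: 0.0
grasp_force: 0.0
```

```bash
python3 -c "
from h import *
go(.4978,-.0648,.048,-12.58)"
```

```text
t 12.52 p [ 0.6561 -0.0467  0.1216] yaw(-x) -12.38 tilt [ 9.e-04  2.e-04 -1.e+00] F [ 0.09  0.16 -0.22] w 1.9990496630630212e-05
shift units [ 3.769 -1.292  1.836] turn z units 0.034
```

>>> carry_out([
  [[0.5, -0.2, 0, 0, 0, 0.03], [0.6, -0.2, 0, 0, 0, 0], [0.6, -0.2, 0, 0, 0, 0], [0.6, -0.2, 0, 0, 0, 0], [0.6, -0.2, 0, 0, 0, 0], [0.6, -0.2, 0, 0, 0, 0], [0.27, -0.09, 0, 0, 0, 0], [0, 0, 0, 0, 0, 0], [0, 0, 0.4, 0, 0, 0], [0, 0, 0.5, 0, 0, 0], [0, 0, 0.5, 0, 0, 0], [0, 0, 0.3, 0, 0, 0], [0, 0, 0.13, 0, 0, 0], [0, 0, 0, 0, 0, 0]],
])

```text
clock: 13.68
position: [0.4975, -0.0635, 0.0466]
ee_rot: [0.112, 0.994, -0.0, -0.001]
ft_force: [0.2, 0.3, 1.0]
grip_width: 0.002
grasp_force: 0.0
```

```bash
python3 -c "
from h import *
import cv2
from workcell import camera
go(.6296-.097*.976,-.0942+.097*.2178,.048,-12.58)
cv2.imwrite('pics/s5.png',cv2.resize(camera('scene')[160:280,185:325,::-1],None,fx=4,fy=4,interpolation=cv2.INTER_CUBIC))"
```

```text
t 13.68 p [ 0.4975 -0.0635  0.0466] yaw(-x) -12.88 tilt [-1.3e-03 -4.0e-04 -1.0e+00] F [0.24 0.32 0.96] w 0.002066537625661237
shift units [-0.965 -0.025 -0.036] turn z units -0.051
```

View pics/s5.png

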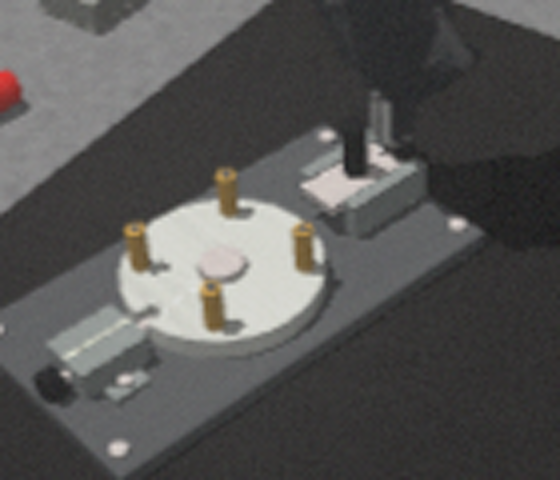

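The pin is still in the notch at (148,318), and the fingers stand behind the post at (380,120). I'll push the post forward.

>>> carry_out([
  [[-0.05, -0.02, -0.03, 0, 0, -0.05], [-0.05, 0, 0, 0, 0, 0], [-0.05, 0, 0, 0, 0, 0], [-0.05, 0, 0, 0, 0, 0], [-0.03, 0, 0, 0, 0, 0], [-0.03, 0, 0, 0, 0, 0], [-0.03, 0, 0, 0, 0, 0], [-0.03, 0, 0, 0, 0, 0], [-0.05, 0, 0, 0, 0, 0], [-0.05, 0, 0, 0, 0, 0], [-0.05, 0, 0, 0, 0, 0], [-0.05, 0, 0, 0, 0, 0]],
])

```text
clock: 14.73
position: [0.5175, -0.0689, 0.0484]
ee_rot: [0.109, 0.994, 0.0, -0.0]
ft_force: [-3.2, 1.2, 1.8]
grip_width: 0.003
grasp_force: 1.6
```

>>> carry_out([
  [[-0.04, 0, 0, 0, 0, 0], [-0.04, 0, 0, 0, 0, 0], [-0.04, 0, 0, 0, 0, 0], [-0.04, 0, 0, 0, 0, 0], [-0.04, 0, 0, 0, 0, 0], [-0.04, 0, 0, 0, 0, 0], [-0.04, 0, 0, 0, 0, 0]],
])

```text
clock: 15.32
position: [0.5286, -0.0714, 0.0484]
ee_rot: [0.109, 0.994, -0.0, -0.0]
ft_force: [-3.6, 0.7, 0.6]
grip_width: 0.002
grasp_force: 1.6
```

```bash
python3 -c "
from h import *
go(.6296-.097*.976,-.0942+.097*.2178,.048,-12.58)"
```

```text
t 15.32 p [ 0.5286 -0.0714  0.0484] yaw(-x) -12.51 tilt [-2.e-04 -0.e+00 -1.e+00] F [-3.58  0.69  0.61] w 0.0024622940625330975
shift units [-0.164 -0.007  0.01 ] turn z units 0.012
```

>>> carry_out([
  [[-0.02, 0, 0, 0, 0, 0], [-0.02, 0, 0, 0, 0, 0], [-0.02, 0, 0, 0, 0, 0], [-0.02, 0, 0, 0, 0, 0], [-0.02, 0, 0, 0, 0, 0], [-0.01, 0, 0, 0, 0, 0], [-0.01, 0, 0, 0, 0, 0]],
])

```text
clock: 15.9
position: [0.5332, -0.0724, 0.0484]
ee_rot: [0.109, 0.994, -0.0, -0.0]
ft_force: [-3.2, -1.4, -1.0]
grip_width: -0.0
grasp_force: 1.5
```

>>> carry_out([
  [[-0.01, 0, 0, 0, 0, 0], [-0.01, 0, 0, 0, 0, 0], [-0.01, 0, 0, 0, 0, 0]],
])

```text
clock: 16.15
position: [0.5344, -0.0727, 0.0485]
ee_rot: [0.109, 0.994, -0.0, -0.0]
ft_force: [-3.2, -0.3, -0.8]
grip_width: 0.002
grasp_force: 1.5
```

>>> carry_out([
  [[-0.01, 0, 0, 0, 0, 0], [-0.01, 0, 0, 0, 0, 0]],
])

```text
clock: 16.32
position: [0.5351, -0.0728, 0.0484]
ee_rot: [0.109, 0.994, -0.0, -0.0]
ft_force: [-3.4, -1.8, -1.3]
grip_width: -0.001
grasp_force: 1.5
```

Still about 3 N, so the stop hasn't been reached. I'll use smaller steps.

>>> carry_out([
  [[-0.01, 0, 0, 0, 0, 0], [-0.01, 0, 0, 0, 0, 0]],
])

```text
clock: 16.48
position: [0.536, -0.073, 0.0485]
ee_rot: [0.109, 0.994, 0.0, -0.0]
ft_force: [-3.7, -0.7, -0.3]
grip_width: -0.006
grasp_force: 1.5
```

>>> carry_out([
  [[-0.01, 0, 0, 0, 0, 0], [-0.01, 0, 0, 0, 0, 0]],
])

```text
clock: 16.65
position: [0.5368, -0.0731, 0.0485]
ee_rot: [0.109, 0.994, 0.0, -0.0]
ft_force: [-3.2, -1.4, -1.5]
grip_width: 0.001
grasp_force: 1.5
```

>>> carry_out([
  [[-0.008, 0, 0, 0, 0, 0], [-0.008, 0, 0, 0, 0, 0]],
])

```text
clock: 16.82
position: [0.537, -0.0732, 0.0484]
ee_rot: [0.109, 0.994, 0.0, -0.0]
ft_force: [-6.6, 0.1, 1.8]
grip_width: -0.002
grasp_force: 3.2
```

>>> carry_out([
  [[-0.005, 0, 0, 0, 0, 0], [0, 0, 0, 0, 0, 0]],
])

```text
clock: 16.98
position: [0.537, -0.0732, 0.0484]
ee_rot: [0.109, 0.994, 0.0, -0.001]
ft_force: [-7.9, -1.7, 2.1]
grip_width: -0.002
grasp_force: 3.2
```

>>> carry_out([
  [[0, 0, 0, 0, 0, 0], [0, 0, 0, 0, 0, 0]],
])

```text
clock: 17.15
position: [0.537, -0.0732, 0.0484]
ee_rot: [0.109, 0.994, 0.0, -0.001]
ft_force: [-6.1, -1.2, 2.9]
grip_width: -0.002
grasp_force: 3.1
```

Force rose to about 7 N with no further motion, so this is the hard stop. I'll back off, lift and check.

>>> carry_out([
  [[0.05, 0, 0, 0, 0, 0], [0.15, 0, 0, 0, 0, 0], [0.2, 0, 0, 0, 0, 0], [0, 0, -0.4, 0, 0, 0], [0, 0, -0.7, 0, 0, 0], [0, 0, -0.8, 0, 0, 0], [0.4, 0, -0.6, 0, 0, 0], [0.4, 0, -0.3, 0, 0, 0], [0, 0, 0, 0, 0, 0], [0, 0, 0, 0, 0, 0]],
])

```text
clock: 17.98
position: [0.4908, -0.0622, 0.1613]
ee_rot: [0.108, 0.994, 0.001, 0.001]
ft_force: [0.2, 0.1, -1.1]
grip_width: -0.0
grasp_force: 0.0
```

```bash
python3 -c "
from h import *
import cv2
from workcell import camera
st()
cv2.imwrite('pics/s6.png',cv2.resize(camera('scene')[180:285,170:315,::-1],None,fx=5,fy=5,interpolation=cv2.INTER_CUBIC))"
```

```text
t 17.98 p [ 0.4908 -0.0622  0.1613] yaw(-x) -12.46 tilt [ 0.0028  0.0016 -1.    ] F [ 0.2   0.1  -1.07] w -0.00046633834717382935
```

View pics/s6.png

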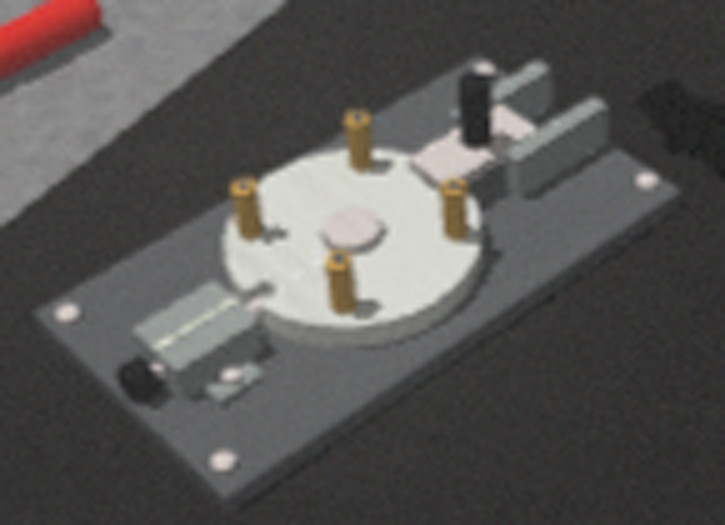

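The pin is in the notch at (258,300), the tongue lies over the rim at (420,165) between two standoffs, and the arm is clear. The stop came at fixture x of about -0.095 m, against the -0.097 m I expected. I'm handing in.

```bash
python3 -c "
from workcell import hand_in
print(hand_in())"
```

```text
the job is handed in; nothing more can be done
None
```

The plunger is seated in the flange's notch, the hold-down is fully in against its stop, and the job was handed in at about 18 s of the 48 s allowed; hand-in gave no verdict, and the highest force I read was about 8 N, at the hold-down's stop.

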